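# Turn the counter menu over to the next page

## Robot

A 7-joint arm with a two-finger parallel gripper is mounted at the origin on a cart in front of the work surface, level with it; the furniture and walls round the work are solid. World frame = base frame: x ahead of the robot, y to its left, z up, the work surface at z = 0. Lengths are in m, angles in rad, forces in N, time in s.
With the tool pointing down it reaches from about 0.4 to 0.85 m from the base axis. Payload 4.5 kg.
Tool frame: the origin (TCP) lies at the very end of the fingers, on their centre line; the grasp point (between the pads) lies 19 mm behind it; z points along the fingers, y is the line along which they close (so a half turn about z gives the same grasp; the last joint's range is limited). The gripper opens to 88 mm and grips with 3 to 60 N. Pads are 18 mm wide; open, the fingers measure 123 mm over their backs; the gripper's body (75 mm by 187 mm) begins 45 mm behind the grasp point.
Start: joints at [1.34, 0.689, -0.195, 1.565, 0.157, 0.902, -0.215], TCP at [0.164, -0.603, 0.239] pointing down, gripper open.
Joint ranges: [-3.01, 3.01], [-0.46, 2.08], [-1.47, 1.51], [0.13, 2.56], [-1, 4.14], [0.04, 2.09], [-2.66, 2.66]. Speed limits (rad/s): [2.57, 2.57, 3.14, 3.14, 3.14, 3.14, 3.14].

## Interface

Orientations are given as a unit quaternion [x, y, z, w].
In Python, from plant import r gives the robot as it stands. The module is installed in compiled form; this text tells all that it offers.
- The arm moves only by the tool step_arm, never from a script. Its argument "increments" is a list of rows, each a list of 2 entries, a list of its own where there are three numbers: the shift along the world's x, y, z in cm, then the turn, a rotation vector about the world's x, y, z in degrees. A call has exactly 10 rows; each row shifts and turns the commanded pose from where the row before left it; what a row does not reach is not made up. A row lasts 1/10 s, in which the tool goes at most 50 mm and 8.59 degrees, less where a joint would pass 70% of its speed; a pose out of reach is approached as far as the arm can. A call is refused whole if a number of a shift passes 5 or a number of a turn 8.59, either way. A call with a gripper value outside its range is refused whole. "fingers" is the opening, from 0 (shut) to 1 (fully open), set as the call begins (left out, the last holds). The fingers move at their own pace and stop on an object; "grip_force" is the grip in N (left out, the last holds). Time passes only in rows, so rows that do not move let the fingers close, or fill a call up. It gives the time, the measured TCP pose, the force, the opening and the grip force at its end, in the units of the state.
- r.get_state(): the state, without advancing time (a new reading comes with each control period).
- r.snapshot(name): name is "scene" or "top"; returns (picture, depth): 420x560x3 uint8, red, green, blue; 420x560 float32, m along the optical axis (not along the pixel's ray), 0 where there is no reading.
- r.calibration(name): a dict with "fov_y" (degrees; the focal length in pixels is half the picture's height over the tangent of half this angle, whatever the lens; pixels are square), "cx", "cy" (the principal point, pixels), "R" (3x3) and "t" (3): a world point X has camera coordinates R X + t. Camera axes: x right, y down, z forward; pixel columns grow to the right and rows downward; lengths in m; the calibration is good to about 2 mm. A picture is of the moment at which its call begins. calibration takes no time and is no camera call.
- r.finish_job(): hands the job in; it is judged then, once.
The state is a dict: "clock": time; "q": joint angles; "qd": joint speeds; "joint_torque": joint torques, N m; "tool_pos": TCP position; "eef_rot": TCP orientation; "contact_force": force on the tool from outside, world axes, zero at the start; "moment": the same for the moment, N m; "opening": opening from 0.0 (shut) to 1.0 (fully open); "finger_force": force on a finger pad.
Only numpy, scipy, OpenCV 4.12 (cv2) and the standard library are available. Lean on these libraries where they do the work, as an engineer would, in place of code of your own. Each camera call takes 0.05 s, during which the arm holds its last target. There are 200 camera calls.

## Task

Change the counter menu from the orange breakfast spread to the green lunch spread, by touch alone: push the right page keeper by its red peg right out, clear of the leaf, flip the leaf over the spine by its orange tab so that it lies flat on the left half, and push the left keeper in over the leaf so that it points straight along the spine and holds the page down. Push lightly, do not pinch the leaf or the keepers, and leave everything else on the counter where it is.

Things in the scene. Friction and masses are not known exactly. Their poses are not given: they have to be found in the camera images.
- menu_stand: wooden counter menu stand like an open book; does not move. Origin on the worktop under the middle of the spine; x along the spine away from the reader, y to the left half, z up. Both halves slope up outward at 25 deg, reach 105 mm from the spine along the slope, and run from x -124 to +88 mm; wire binding up to 9 mm over the spine axis
- spine (a point): middle of the spine axis (along the stand's x), 24 mm above the worktop; the leaf turns about it
- leaf_tab (a point): middle of the outer edge of the orange tab (44 mm wide) at the middle of the leaf's free edge, 129 mm from the spine axis. At the start the tab overhangs the wood of the right half by 22 mm, its edge 79 mm above the worktop with open space below and outside. Pushed up and toward the spine from below its edge it lifts the leaf; pushed level only, it may jam
- leaf (a joint): turn of the leaf, a stiff white menu card 160 mm along the spine, 113 mm wide without tab, 3 mm thick, 60 g: 0 flat on the right half (start), 1.13 upright, 2.27 flat on the left half. Loose hinge: falls back before upright; well past upright it sinks onto the left half by itself in about 2 s
- keeper_right (a joint): right page keeper: flat steel arm on a pin at the near margin, 3 mm above the leaf and blocking it, swivelling in the plane of the right half. 0 straight along the stand's x (over the leaf), growing as it swings outward, 1.57 square to the spine, stop at 1.9; clear of the leaf from 1.2. Stays where left; 0.5 N at the peg moves it
- keeper_right_peg (a point): centre of the top of the red peg at the end of the right keeper: 13 mm dia, 28 mm tall, square to the slope; this point 33 mm above the leaf's middle plane
- keeper_right_pivot (a point): pin of the right keeper, 55 mm up the slope from the spine and 108 mm toward the reader from its middle, 4 mm above the leaf's middle plane; the peg circles it at 52 mm
- keeper_left (a joint): left page keeper, mirror image of the right one: 0 straight along the stand's x over the left half, growing as it swings outward (left), stop at 1.9; starts parked outward. A leaf laid down while it is in would rest on top of it
- keeper_left_peg (a point): centre of the top of the left keeper's red peg, like the right one
- keeper_left_pivot (a point): pin of the left keeper, like the right one
- marker_black: bystander: black felt marker lying behind the stand, 14x138x17, origin under its middle
- glue_stick: bystander: glue stick with a red cap standing behind the right half, 23 dia x 88 tall
- order_pen: bystander: blue pen lying left of the stand, 10x142x12, origin under its middle
- lighter: bystander: teal lighter lying right of the stand, 24x78x14
- tape_roll: bystander: roll of tape lying flat right of the stand, 78 dia x 19
- salt_shaker: bystander: glass salt shaker standing behind the stand on the right, 42 dia x 85 tall
- coin_roll0: bystander: orange paper coin roll lying right of the stand at the front, 21x74x21
- card_reader: bystander: white card reader lying in front of the till, 100x66x19

How it is judged:
By the outcome, as a careful person would: the job done as asked, in the order asked, and still so for the second after the job is handed in, with the robot touching nothing.
It also fails if it takes over 72 s, if anything falls off the work surface, if the arm or the gripper's body presses on something with over 40 N, if the wrist force passes 120 N, or if a joint passes its speed limit or range.

## Working session

There is one attempt and no reset: what is moved stays moved. The work goes in short steps, Python scripts to look and compute and a tool call to move; the robot and the scene stay as the last step left them, time stands still between calls to the robot, and variables do not carry over. Pictures are saved under pics/ and viewed, at most 10 in all, crops included, and the job is handed in when it is done.

Besides the shell and the picture viewer there is one more tool, called after ">>>" by a JSON object that holds its "name" and its "arguments", one argument or row to a line. step_arm: Moves the arm, as the interface text tells. Its arguments: {"type":"object","properties":{"increments":{"type":"array","items":{"type":"array"}},"fingers":{"type":"number"},"grip_force":{"type":"number"}},"required":["increments"]}

```bash
mkdir -p pics; cat > h.py <<'E'
import numpy as np, cv2
from plant import r
def snap(n,f=None):
    p,d=r.snapshot(n)
    if f: cv2.imwrite('pics/'+f,cv2.cvtColor(p,cv2.COLOR_RGB2BGR))
    return p,d
def cal(n):
    c=r.calibration(n); return 210/np.tan(np.radians(c['fov_y']/2)),c['cx'],c['cy'],np.array(c['R']),np.array(c['t'])
def pts(n,d):
    f,cx,cy,R,t=cal(n); v,u=np.mgrid[:420,:560]
    P=np.stack([(u-cx)/f*d,(v-cy)/f*d,d],-1)
    return (P-t)@R
def proj(n,X):
    f,cx,cy,R,t=cal(n); c=R@np.array(X)+t; return f*c[0]/c[2]+cx, f*c[1]/c[2]+cy
E
python3 - <<'E'
from h import *
for n in('scene','top'):
    p,d=snap(n,n+'0.png'); c=r.calibration(n); print(n,c)
    X=pts(n,d); np.save(n+'X.npy',X); np.save(n+'p.npy',p)
print(r.get_state())
E
```

```text
scene {'fov_y': 46.652966573505104, 'cx': 284.5748323697802, 'cy': 217.16979145149904, 'R': array([[-0.09798922,  0.9951271 ,  0.0109622 ],
       [ 0.6872546 ,  0.07563194, -0.72246863],
       [-0.71977721, -0.06326032, -0.69131679]]), 't': array([ 0.05607399, -0.37056026,  1.70103202])}
top {'fov_y': 52.33236917515578, 'cx': 277.78370190051123, 'cy': 196.48036159680078, 'R': array([[ 2.21254680e-02, -9.99754007e-01,  1.54555502e-03],
       [-9.96310359e-01, -2.21774282e-02, -8.29085696e-02],
       [ 8.29224511e-02,  2.94538427e-04, -9.96555959e-01]]), 't': array([-0.00298165,  0.59776311,  1.10828262])}
{'clock': 0.1, 'q': array([ 1.33975996,  0.68986922, -0.19450354,  1.56617621,  0.15729816,
        0.90255853, -0.21510568]), 'qd': array([-0.00057186, -0.00090827,  0.00070768, -0.0025202 ,  0.00027172,
        0.00014095,  0.00101368]), 'joint_torque': array([-3.17601007e-03, -5.28504789e+01, -1.27152253e+00, -1.53838402e+01,
       -5.25559508e-02,  1.91431252e-03,  5.50938307e-05]), 'tool_pos': array([ 0.16339752, -0.60269248,  0.23802613]), 'eef_rot': array([ 9.91241963e-01,  1.32055721e-01, -1.74296736e-04, -7.92072149e-04]), 'contact_force': array([ 0.65012869, -0.47640565,  0.1391633 ]), 'moment': array([-0.00436478, -0.01090445,  0.01341171]), 'finger_force': 0.0, 'opening': 0.9993514443409647}
```

View pics/scene0.png

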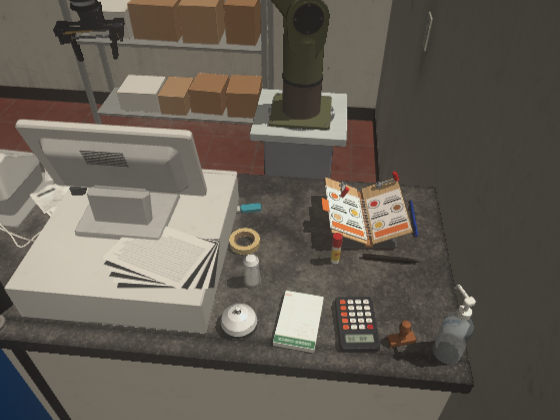

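View pics/top0.png

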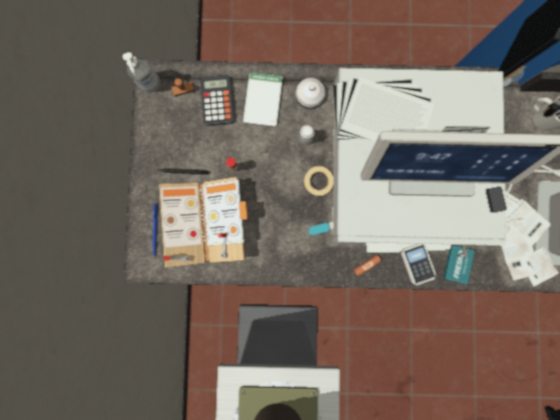

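The scene view shows the stand at about (325–415, 178–242), the orange tab at (327,204), and the right keeper at (345,192). In the top view the stand is at (160–245, 180–265), the tab at (243,211), the right keeper at (224,238–255), and the left keeper near (165–192, 258). I'll zoom in on both.

```bash
python3 - <<'E'
from h import *
a=cv2.imread('pics/top0.png')[170:280,140:260]; b=cv2.imread('pics/scene0.png')[165:255,310:425]
cv2.imwrite('pics/c0.png',np.hstack([cv2.resize(a,(400,367)),cv2.resize(b,(400,367*1)) ]))
for n in('scene','top'):
    p=np.load(n+'p.npy');X=np.load(n+'X.npy')
    h=cv2.cvtColor(p,cv2.COLOR_RGB2HSV)
    box=(X[...,0]>.3)&(X[...,0]<.7)&(X[...,1]>0.03)&(X[...,1]<.36)&(X[...,2]>.02)
    for nm,m in(('red',((h[...,0]<6)|(h[...,0]>172))&(h[...,1]>170)&(h[...,2]>90)),('or',(h[...,0]>=6)&(h[...,0]<13)&(h[...,1]>200))):
        k,l,s,c=cv2.connectedComponentsWithStats((m&box).astype('uint8'))
        for i in range(1,k):
            if s[i,4]>4: print(n,nm,s[i],c[i].round(1),np.median(X[l==i],0).round(3),X[l==i].max(0).round(3))
E
```

```text
scene red [393 172   6   8  30] [395.6 175.2] [0.441 0.284 0.092] [0.446 0.293 0.102]
scene red [346 187   3   3   7] [346.9 188.3] [0.497 0.156 0.081] [0.502 0.159 0.086]
scene red [371 202   6   4  17] [373.5 203.2] [0.497 0.231 0.035] [0.503 0.238 0.042]
scene red [333 233   9   7  46] [337.1 236. ] [0.681 0.133 0.088] [0.691 0.143 0.091]
top red [227 159   8   8  45] [230.9 162.3] [0.677 0.13  0.089] [0.685 0.14  0.093]
top red [192 232   3   4   9] [192.9 233.3] [0.496 0.229 0.036] [0.499 0.232 0.039]
top red [165 257   4   3   9] [166.3 257.9] [0.434 0.28  0.1  ] [0.437 0.282 0.102]
```

View pics/c0.png

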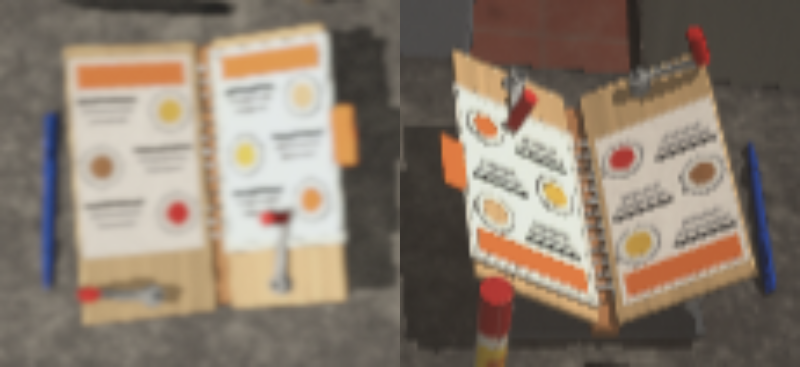

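```bash
cat > fit.py <<'E'
from h import *
from scipy.optimize import least_squares
X=np.concatenate([np.load(n+'X.npy')[np.load(n+'X.npy')[...,2]>.028] for n in('top','scene')])
X=X[(X[:,0]>.33)&(X[:,0]<.66)&(X[:,1]>.05)&(X[:,1]<.34)&(X[:,2]<.085)]
# stand frame: yaw a, y0 -> z=24+|yl|*tan25 (approx., robust)
T=np.tan(np.radians(25))
def res(v):
    yl=-(X[:,0]-.48)*np.sin(v[0])+(X[:,1]-v[1])*np.cos(v[0])
    return (X[:,2]-v[2]-abs(yl)*T)
s=least_squares(res,[0,.2,.024],loss='soft_l1',f_scale=.002)
a=s.x[0]; print(np.degrees(a),s.x, np.median(abs(s.fun)))
ok=abs(s.fun)<.006
xl=(X[ok,0]-.48)*np.cos(a)+(X[ok,1]-s.x[1])*np.sin(a); yl=-(X[ok,0]-.48)*np.sin(a)+(X[ok,1]-s.x[1])*np.cos(a)
print(np.percentile(xl,[0,.5,1,2,98,99,99.5,100]),np.percentile(yl,[0,.5,1,99,99.5,100]))
for lo,hi in((-.09,-.02),(.02,.09)):
    m=(yl>lo)&(yl<hi); print(np.percentile(xl[m],[.5,1,99,99.5]))
E
python3 fit.py
```

```text
7.2567113319883 [0.12665351 0.20425466 0.02330071] 0.001739157791093425
[-0.06075831 -0.05759575 -0.05583906 -0.05266641  0.14928803  0.15216891
  0.15473365  0.15909385] [-0.12224811 -0.11829805 -0.11426934  0.09226174  0.09349696  0.0960845 ]
[-0.05845393 -0.05681621  0.14921826  0.15096387]
[-0.05722223 -0.05576416  0.15437717  0.15603233]
```

>>> {"name": "step_arm", "arguments": {
  "increments": [
    [[2.3,4,0.3],[0,0,8.2]],
    [[2.3,4,0.3],[0,0,8.2]],
    [[2.3,4,0.3],[0,0,8.2]],
    [[2.3,4,0.3],[0,0,8.2]],
    [[2.3,4,0.3],[0,0,8.2]],
    [[2.3,4,0.3],[0,0,8.2]],
    [[2.3,4,0.3],[0,0,8.2]],
    [[2.3,4,0.3],[0,0,8.2]],
    [[2.3,4,0.3],[0,0,8.2]],
    [[2.3,4,0.3],[0,0,8.2]]
  ],
  "fingers": 0
}}

```text
clock: 1.1
tool_pos: [0.394, -0.2016, 0.2688]
eef_rot: [0.659, 0.752, -0.0, -0.0]
contact_force: [0.2, -0.4, -0.1]
opening: 0.11
finger_force: 0.0
```

```bash
cat >> h.py <<'E'
A=np.radians(7.26); O=np.array([.545,.2125,0])
RS=np.array([[np.cos(A),-np.sin(A),0],[np.sin(A),np.cos(A),0],[0,0,1]])
def W(l): return O+RS@(np.array(l)/1000)      # stand mm -> world
def L(w): return RS.T@(np.array(w)-O)*1000
c25,s25=np.cos(np.radians(25)),np.sin(np.radians(25))
def peg(th,side,n=33):                         # side +1 left, -1 right; stand mm
    s=55+52*np.sin(th); x=-108+52*np.cos(th)
    return np.array([x,side*(s*c25-n*s25),24+s*s25+n*c25])
E
python3 - <<'E'
from h import *
s=r.get_state(); print(s['tool_pos'],s['eef_rot'],s['q'].round(2),s['clock'],s['contact_force'])
for th in(0.2,.4,.6,.8,1,1.2,1.4,1.55):
    p=peg(th,-1); f=p+[24*np.sin(th),15.5*np.cos(th),-15]
    print(th,W(p).round(4),W(f).round(4))
E
```

```text
[ 0.39397419 -0.20163497  0.26881758] [ 6.59400726e-01  7.51791636e-01 -1.36571128e-04 -2.31697209e-05] [ 0.8   0.46 -0.63  2.04  0.39  0.76  0.06] 1.1 [ 0.24694718 -0.43086181 -0.08379485]
0.2 [0.4941 0.1604 0.0815] [0.497  0.1761 0.0665]
0.4 [0.4922 0.1511 0.0857] [0.4997 0.1664 0.0707]
0.6 [0.4883 0.1423 0.0896] [0.5002 0.1567 0.0746]
0.8 [0.4826 0.1343 0.0929] [0.4983 0.1472 0.0779]
1 [0.4753 0.1275 0.0956] [0.4943 0.1383 0.0806]
1.2 [0.4666 0.122  0.0976] [0.4881 0.1304 0.0826]
1.4 [0.457  0.1183 0.0988] [0.4802 0.1239 0.0838]
1.55 [0.4494 0.1166 0.0991] [0.4732 0.12   0.0841]
```

>>> {"name": "step_arm", "arguments": {
  "increments": [
    [[1.1,4,-0.9],[0,0,0]],
    [[1.1,4,-0.9],[0,0,0]],
    [[1.1,4,-0.9],[0,0,0]],
    [[1.1,4,-0.9],[0,0,0]],
    [[1.1,4,-0.9],[0,0,0]],
    [[1.1,4,-0.9],[0,0,0]],
    [[1.1,4,-0.9],[0,0,0]],
    [[1.1,4,-0.9],[0,0,0]],
    [[1.1,4,-0.9],[0,0,0]],
    [[1,4,-0.9],[0,0,0]]
  ]
}}

```text
clock: 2.1
tool_pos: [0.5028, 0.1982, 0.178]
eef_rot: [0.662, 0.75, -0.0, 0.0]
contact_force: [0.9, 1.0, -0.2]
opening: 0.006
finger_force: 0.0
```

```bash
python3 - <<'E'
from h import *
s=r.get_state(); print(s['tool_pos'],s['eef_rot'],s['q'].round(2),s['clock'],s['contact_force'],s['opening'])
p,d=snap('scene'); q,e=snap('top')
a=cv2.resize(p[140:250,300:430][...,::-1],(460,390),interpolation=2); b=cv2.resize(q[170:280,140:260][...,::-1],(425,390)[:2],interpolation=2)
cv2.imwrite('pics/c1.png',np.hstack([a,b])[:, :800])
E
```

```text
[0.50277538 0.19823746 0.1780241 ] [ 6.61511320e-01  7.49935096e-01 -3.45697709e-04  7.79447845e-05] [-0.18  0.7  -0.47  1.87  0.48  0.69 -0.81] 2.1 [ 0.89483678  1.02471228 -0.23874899] 0.00619407124020936
```

View pics/c1.png

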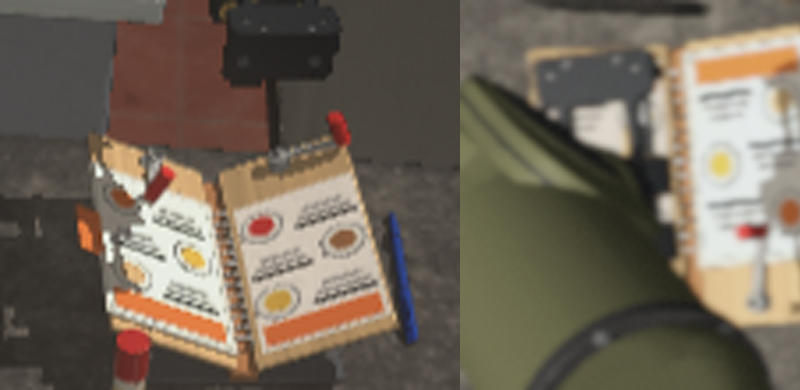

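The scene crop shows the closed fingers above the stand. The right peg is at (160,182) and still over the leaf, and the left peg is parked at (338,127). In the top crop the right peg is at (745,232). Next I'll descend on the spine side of the right peg.

>>> {"name": "step_arm", "arguments": {
  "increments": [
    [[0,0,-1.4],[0,0,0]],
    [[0,0,-1.4],[0,0,0]],
    [[0,0,-1.4],[0,0,0]],
    [[0,0,-1.4],[0,0,0]],
    [[0,0,-1.4],[0,0,0]],
    [[0,0,-1.4],[0,0,0]],
    [[0,0,-1.4],[0,0,0]],
    [[0,0,-1.2],[0,0,0]],
    [[0,-0.8,0],[0,0,0]],
    [[0,-0.6,0],[0,0,0]]
  ]
}}

```text
clock: 3.2
tool_pos: [0.5025, 0.1815, 0.0687]
eef_rot: [0.662, 0.75, -0.001, 0.0]
contact_force: [0.8, -0.1, 0.7]
opening: 0.004
finger_force: 0.0
```

>>> {"name": "step_arm", "arguments": {
  "increments": [
    [[-0.1,-0.9,0.1],[0,0,0]],
    [[-0.1,-0.9,0.2],[0,0,0]],
    [[0,-0.9,0.3],[0,0,0]],
    [[0,-0.9,0.3],[0,0,0]],
    [[-0.1,-0.9,0.3],[0,0,0]],
    [[-0.4,-0.8,0.2],[0,0,0]],
    [[-0.6,-0.6,0.2],[0,0,0]],
    [[-0.8,-0.5,0.1],[0,0,0]],
    [[-0.4,-0.2,0],[0,0,0]],
    [[0,0,0],[0,0,0]]
  ]
}}

```text
clock: 4.2
tool_pos: [0.4761, 0.1162, 0.0856]
eef_rot: [0.661, 0.75, -0.001, -0.0]
contact_force: [-0.3, 0.2, 0.3]
opening: 0.007
finger_force: 0.0
```

```bash
python3 - <<'E'
from h import *
s=r.get_state(); print(s['tool_pos'],s['clock'],s['contact_force'])
p,d=snap('scene')
cv2.imwrite('pics/c2.png',cv2.resize(p[140:250,300:430][...,::-1],(460,390),interpolation=2))
E
```

```text
[0.47606824 0.11620281 0.08562916] 4.2 [-0.28876555  0.24531886  0.32745382]
```

View pics/c2.png

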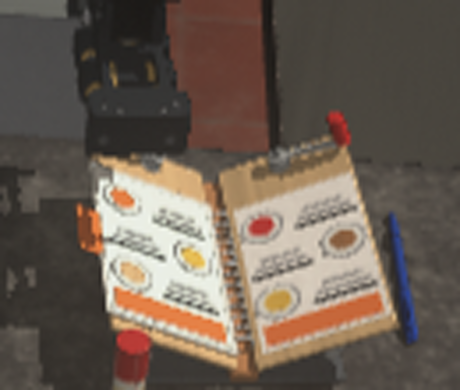

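The scene crop shows the gripper at (135,110) covering the right peg, which has left the leaf. I'll retreat up to free the view, then tilt for the tab.

>>> {"name": "step_arm", "arguments": {
  "increments": [
    [[0.8,0,1.5],[0,0,0]],
    [[0.2,0,3.5],[0,0,0]],
    [[0,0,3.5],[0,0,0]],
    [[2,-1,2],[6.4,0.8,0]],
    [[2,-1,0],[6.4,0.8,0]],
    [[2,-1,0],[6.4,0.8,0]],
    [[1,-1,0],[6.4,0.8,0]],
    [[0.8,-1,0],[6.4,0.8,0]],
    [[0,-1,0],[6.4,0.8,0]],
    [[0,0,0],[6.4,0.8,0]]
  ]
}}

```text
clock: 5.25
tool_pos: [0.5665, 0.0546, 0.1902]
eef_rot: [0.612, 0.691, 0.256, -0.289]
contact_force: [0.5, 0.6, -0.6]
opening: 0.001
finger_force: 0.0
```

```bash
python3 - <<'E'
from h import *
from scipy.spatial.transform import Rotation as Ro
s=r.get_state(); print(s['tool_pos'],L(s['tool_pos']),s['q'].round(2),s['clock'],s['contact_force'])
print(RS.T@Ro.from_quat(s['eef_rot']).as_matrix())
p,d=snap('scene'); 
X=pts('scene',d);h=cv2.cvtColor(p,cv2.COLOR_RGB2HSV)
m=((h[...,0]<6)|(h[...,0]>172))&(h[...,1]>150)&(h[...,2]>80)
m&=(X[...,0]>.35)&(X[...,0]<.6)&(X[...,1]>.03)&(X[...,1]<.36)&(X[...,2]>.02)
k,l,st,c=cv2.connectedComponentsWithStats(m.astype('uint8'))
for i in range(1,k):
  if st[i,4]>3: print(st[i],np.median(X[l==i],0).round(3),L(np.median(X[l==i],0)).round(0))
print(peg(1.5,-1),peg(1.3,-1))
m=(h[...,0]>=5)&(h[...,0]<13)&(h[...,1]>180)&(X[...,1]<.12)&(X[...,0]>.5)&(X[...,1]>.05)&(X[...,0]<.62); print(m.sum(),L(X[m].mean(0)),[L(x).round() for x in X[m][::8]])
cv2.imwrite('pics/c3.png',cv2.resize(p[140:250,300:430][...,::-1],(460,390),interpolation=2))
E
```

```text
[0.56645313 0.05458262 0.19023683] [   1.32478865 -159.36241705  190.23682512] [ 0.73  1.1  -1.06  1.67  0.14  0.84  0.01] 5.25 [ 0.49815776  0.56183226 -0.57821179]
[[ 3.21255343e-03  9.99984839e-01  4.47225325e-03]
 [ 7.02434091e-01 -5.43971742e-03  7.11728007e-01]
 [ 7.11741545e-01  8.54998900e-04 -7.02440917e-01]]
[326 172   8   9  35] [0.462 0.11  0.09 ] [-95. -92.  90.]
[392 172   7   9  38] [0.442 0.285 0.091] [-93.  85.  91.]
[371 202   6   4  20] [0.497 0.231 0.035] [-46.  24.  35.]
[-104.32166551  -82.91047429   99.07326043] [-94.09006091 -81.31110056  98.32746021]
0 [nan nan nan] []<stdin>:13: RuntimeWarning: Mean of empty slice.
  ret = um.true_divide(
```

View pics/c3.png

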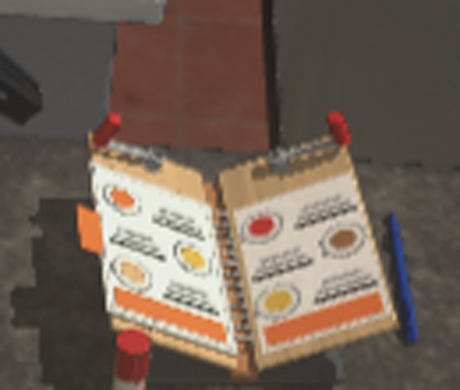

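Both pegs now stand outward, the right at (105,128) and the left at (338,127), and the tab at (88,227) is free. I'll descend outside the tab.

>>> {"name": "step_arm", "arguments": {
  "increments": [
    [[0,0,-2],[0,0,0]],
    [[0,0,-2],[0,0,0]],
    [[0,0,-2],[0,0,0]],
    [[0,0,-2],[0,0,0]],
    [[0,0,-2],[0,0,0]],
    [[0,0,-2],[0,0,0]],
    [[0,0.5,-1.6],[0,0,0]],
    [[0,1,0],[0,0,0]],
    [[-0.2,1,0],[0,0,0]],
    [[-0.2,1,0],[0,0,0]]
  ]
}}

```text
clock: 6.3
tool_pos: [0.5618, 0.0935, 0.056]
eef_rot: [0.61, 0.693, 0.255, -0.288]
contact_force: [0.4, -0.8, 0.5]
opening: 0.001
finger_force: 0.0
```

```bash
python3 - <<'E'
from h import *
s=r.get_state(); print(L(s['tool_pos']),s['q'].round(2),s['clock'],s['contact_force'])
E
```

```text
[   1.62153193 -120.16775691   56.00037888] [ 0.64  1.28 -0.96  1.72  0.24  0.62  0.04] 6.3 [ 0.35878173 -0.79606408  0.54930096]
```

>>> {"name": "step_arm", "arguments": {
  "increments": [
    [[-0.1,0.6,0.4],[0,0,0]],
    [[0,0.3,0.7],[0,0,0]],
    [[0,0.3,0.7],[0,0,0]],
    [[-0.1,0.4,0.8],[0,0,0]],
    [[-0.1,0.6,0.4],[0,0,0]],
    [[-0.1,0.6,0.4],[0,0,0]],
    [[-0.1,0.7,0.4],[0,0,0]],
    [[-0.1,0.8,0.5],[0,0,0]],
    [[-0.1,0.8,0.5],[0,0,0]],
    [[-0.1,0.9,0.4],[0,0,0]]
  ]
}}

```text
clock: 7.3
tool_pos: [0.5535, 0.1526, 0.1072]
eef_rot: [0.611, 0.693, 0.254, -0.288]
contact_force: [0.4, -0.3, 0.3]
opening: 0.003
finger_force: 0.2
```

```bash
python3 - <<'E'
from h import *
s=r.get_state(); print(L(s['tool_pos']),s['q'].round(2),s['clock'],s['contact_force'])
p,d=snap('scene')
cv2.imwrite('pics/c4.png',cv2.resize(p[130:250,300:430][...,::-1],(460,420),interpolation=2))
E
```

```text
[  0.86052418 -60.5257585  107.22828479] [ 0.57  1.19 -0.98  1.79  0.19  0.55 -0.05] 7.3 [ 0.41181455 -0.25650414  0.26569963]
```

View pics/c4.png

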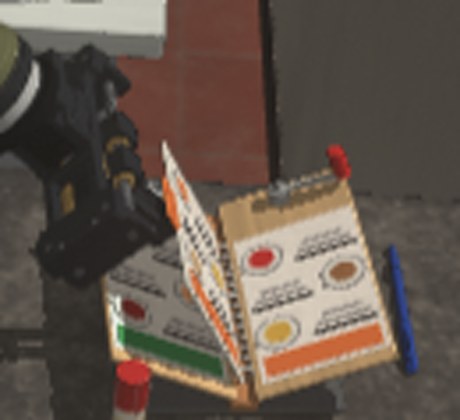

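The leaf is lifted to roughly 35–40° and rests on the fingertips at about (170,215), with the green page showing beneath. I'll carry on past upright.

>>> {"name": "step_arm", "arguments": {
  "increments": [
    [[-0.1,0.9,0.3],[0,0,0]],
    [[-0.1,0.9,0.3],[0,0,0]],
    [[-0.1,0.9,0.1],[0,0,0]],
    [[-0.1,0.9,0],[0,0,0]],
    [[-0.1,0.9,0],[0,0,0]],
    [[-0.1,0.9,0],[0,0,0]],
    [[-0.1,0.8,-0.2],[0,0,0]],
    [[-0.1,0.8,-0.2],[0,0,0]],
    [[-0.1,0.8,-0.2],[0,0,0]],
    [[-0.1,0.7,-0.3],[0,0,0]]
  ]
}}

```text
clock: 8.35
tool_pos: [0.5435, 0.2375, 0.1046]
eef_rot: [0.611, 0.693, 0.254, -0.288]
contact_force: [-0.3, -0.8, -0.3]
opening: 0.007
finger_force: 0.0
```

```bash
python3 - <<'E'
from h import *
s=r.get_state(); print(L(s['tool_pos']),s['q'].round(2),s['clock'],s['contact_force'])
p,d=snap('scene')
cv2.imwrite('pics/c5.png',cv2.resize(p[130:250,300:430][...,::-1],(460,420),interpolation=2))
E
```

```text
[  1.67609501  24.99841711 104.56882539] [ 0.42  1.17 -0.96  1.83  0.17  0.4  -0.14] 8.35 [-0.3255939  -0.83767214 -0.30919044]
```

View pics/c5.png

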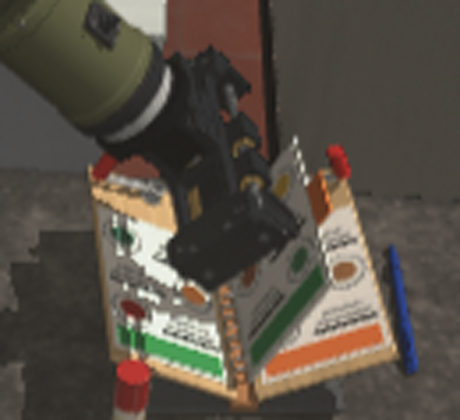

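The leaf has passed upright: its green side is visible and its free edge is at (320,195), leaning left. I'll nudge it a little more, then back out while it sinks.

>>> {"name": "step_arm", "arguments": {
  "increments": [
    [[-0.1,0.7,-0.3],[0,0,0]],
    [[-0.1,0.7,-0.4],[0,0,0]],
    [[0,0,0],[0,0,0]],
    [[0.2,-1.5,1.5],[0,0,0]],
    [[0.2,-2,2],[0,0,0]],
    [[0.2,-2,2],[0,0,0]],
    [[0,-1,2.5],[-6.6,-0.8,0]],
    [[-1,0,2],[-6.6,-0.8,0]],
    [[-2,0,0],[-6.6,-0.8,0]],
    [[-2,0,0],[0,0,0]]
  ]
}}

```text
clock: 9.4
tool_pos: [0.4973, 0.1906, 0.2017]
eef_rot: [0.643, 0.735, 0.146, -0.161]
contact_force: [-0.0, 1.0, 0.6]
opening: 0.002
finger_force: 0.0
```

```bash
cat >> h.py <<'E'
def slope(x,s,n): return np.array([x,s*c25-n*s25,24+s*s25+n*c25])
E
python3 - <<'E'
from h import *
s=r.get_state(); print(s['tool_pos'],L(s['tool_pos']),s['q'].round(2),s['clock'],s['contact_force'])
print('start',W(slope(-138,107,14)).round(4))
for th in(1.45,1.2,1,.8,.6,.4,.2,.1,0):
    print(th,W(slope(-108+52*np.cos(th)-24*np.sin(th),55+52*np.sin(th)+15.5*np.cos(th),14)).round(4))
E
```

```text
[0.49732439 0.19063876 0.20171439] [-50.05603745 -15.66111464 201.71439164] [ 0.28  0.76 -0.81  1.94  0.19  0.52 -0.37] 9.4 [-0.0058276   0.99517661  0.63337774]
start [0.3966 0.2854 0.0819]
1.45 [0.4088 0.2883 0.0825]
1.2 [0.4226 0.2906 0.0828]
1 [0.4342 0.2903 0.082 ]
0.8 [0.4457 0.2881 0.0803]
0.6 [0.4566 0.284  0.0777]
0.4 [0.4666 0.2783 0.0745]
0.2 [0.4752 0.2712 0.0707]
0.1 [0.4789 0.2672 0.0686]
0 [0.4821 0.2629 0.0665]
```

>>> {"name": "step_arm", "arguments": {
  "increments": [
    [[-1.4,0,0],[0,0,0]],
    [[-1.4,0,0],[0,0,0]],
    [[-1.4,0.5,0],[0,0,0]],
    [[-1.4,1,0],[0,0,0]],
    [[-1.4,1.2,0],[0,0,0]],
    [[-1.4,1.4,0],[0,0,0]],
    [[-1.2,1.4,-1],[0,0,0]],
    [[-0.4,1.4,-1],[0,0,0]],
    [[0,1.4,-1],[0,0,0]],
    [[0,1.2,-1],[0,0,0]]
  ]
}}

```text
clock: 10.4
tool_pos: [0.3974, 0.2815, 0.1576]
eef_rot: [0.645, 0.732, 0.144, -0.164]
contact_force: [0.6, -1.1, 0.1]
opening: 0.008
finger_force: 0.0
```

```bash
python3 - <<'E'
from h import *
s=r.get_state(); print(s['tool_pos'],L(s['tool_pos']),s['q'].round(2),s['clock'],s['contact_force'])
p,d=snap('scene')
cv2.imwrite('pics/c6.png',cv2.resize(p[130:250,300:430][...,::-1],(460,420),interpolation=2))
E
```

```text
[0.39741174 0.28154801 0.1576312 ] [-137.67928637   87.14548551  157.63120309] [-0.03  0.74 -0.66  2.2   0.17  0.14 -0.55] 10.4 [ 0.61050986 -1.12576632  0.09136047]
```

View pics/c6.png

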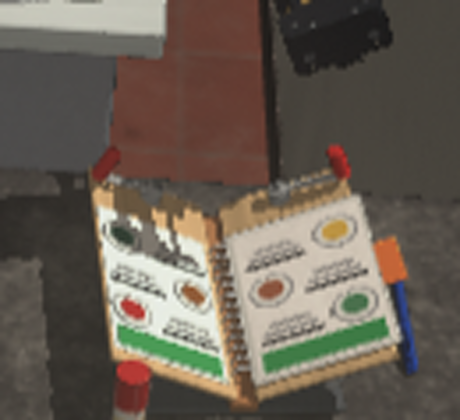

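The leaf now lies on the left half with its green side up and its tab at (390,262). The left peg is still parked at (338,162). I'll descend on its reader side.

>>> {"name": "step_arm", "arguments": {
  "increments": [
    [[0,0.1,-1],[0,0,0]],
    [[0,0.1,-1],[0,0,0]],
    [[0,0.1,-1],[0,0,0]],
    [[0,0.1,-1],[0,0,0]],
    [[0,0,-1],[0,0,0]],
    [[0,0,-1],[0,0,0]],
    [[0,0,-1],[0,0,0]],
    [[0,0,-0.5],[0,0,0]],
    [[0,0,0],[0,0,0]],
    [[0,0,0],[0,0,0]]
  ]
}}

```text
clock: 11.45
tool_pos: [0.4028, 0.2842, 0.0937]
eef_rot: [0.645, 0.733, 0.139, -0.166]
contact_force: [-0.4, 1.1, -0.2]
opening: 0.004
finger_force: 0.0
```

```bash
python3 - <<'E'
from h import *
s=r.get_state(); print(s['tool_pos'],L(s['tool_pos']),s['q'].round(2),s['clock'],s['contact_force'])
E
```

```text
[0.40282497 0.284163   0.09367346] [-131.97899401   89.05542669   93.67345862] [-0.07  0.88 -0.61  2.2   1.08  0.05 -1.4 ] 11.45 [-0.37659223  1.10873267 -0.16383406]
```

>>> {"name": "step_arm", "arguments": {
  "increments": [
    [[-0.3,0,0],[0,5,0]],
    [[-0.3,0,0],[0,5,0]],
    [[0,0.1,-0.3],[0,4,0]],
    [[0,0,-0.3],[0,0,0]],
    [[0,0,-0.3],[0,0,0]],
    [[0,0,-0.3],[0,0,0]],
    [[0,0,0],[0,0,0]],
    [[0,0,0],[0,0,0]],
    [[0,0,0],[0,0,0]],
    [[0,0,0],[0,0,0]]
  ]
}}

```text
clock: 12.45
tool_pos: [0.396, 0.2858, 0.0778]
eef_rot: [0.656, 0.712, 0.066, -0.243]
contact_force: [0.5, -0.3, -0.3]
opening: 0.005
finger_force: 0.0
```

```bash
python3 - <<'E'
from h import *
from scipy.spatial.transform import Rotation as Ro
s=r.get_state(); print(s['tool_pos'],L(s['tool_pos']),s['q'].round(2),s['clock'],s['contact_force'])
print(RS.T@Ro.from_quat(s['eef_rot']).as_matrix())
E
```

```text
[0.39597956 0.28581968 0.07782312] [-138.56016303   91.56389825   77.82311682] [ 0.18  1.12 -1.04  2.04  0.87  0.51 -1.21] 12.45 [ 0.54291816 -0.28980546 -0.26204966]
[[ 0.09139015  0.97448072 -0.20502478]
 [ 0.89714725  0.00878171  0.4416443 ]
 [ 0.43217433 -0.22429936 -0.87345014]]
```

>>> {"name": "step_arm", "arguments": {
  "increments": [
    [[0,0.1,0.6],[0,0,0]],
    [[1,0.1,0],[0,0,0]],
    [[0.8,0.1,0],[0,0,0]],
    [[0.8,0.1,0],[0,0,0]],
    [[0.8,0.1,0],[0,0,0]],
    [[0.8,-0.1,-0.1],[0,0,0]],
    [[0.8,-0.2,-0.1],[0,0,0]],
    [[0.8,-0.3,-0.2],[0,0,0]],
    [[0.7,-0.4,-0.2],[0,0,0]],
    [[0.5,-0.3,-0.1],[0,0,0]]
  ]
}}

```text
clock: 13.45
tool_pos: [0.467, 0.2772, 0.0762]
eef_rot: [0.656, 0.711, 0.066, -0.243]
contact_force: [-1.1, 0.1, 0.2]
opening: 0.004
finger_force: 0.3
```

```bash
cat > look.py <<'E'
from h import *
import sys
s=r.get_state(); print(s['tool_pos'],L(s['tool_pos']),s['q'].round(2),s['clock'],s['contact_force'])
for n in('scene','top'):
    p,d=snap(n); X=pts(n,d); h=cv2.cvtColor(p,cv2.COLOR_RGB2HSV)
    m=((h[...,0]<6)|(h[...,0]>172))&(h[...,1]>150)&(h[...,2]>80)&(X[...,0]>.35)&(X[...,0]<.6)&(X[...,1]>.03)&(X[...,1]<.36)&(X[...,2]>.055)
    k,l,st,c=cv2.connectedComponentsWithStats(m.astype('uint8'))
    for i in range(1,k):
        if st[i,4]>2: print(n,st[i],c[i].round(1),L(np.median(X[l==i],0)).round(0))
    for th in(-.1,0,.1,.3): print(n,th,np.round([proj(n,W(peg(th,1,k))/1) for k in(33,19,6)],1).tolist())
    if len(sys.argv)>1 and n=='scene': cv2.imwrite('pics/'+sys.argv[1],cv2.resize(p[130:250,300:430][...,::-1],(690,630),interpolation=2))
E
python3 look.py
```

```text
[0.46702505 0.2771988  0.0762105 ] [-69.17369808  74.03396088  76.21049936] [ 0.24  1.2  -1.12  1.84  0.79  0.71 -1.03] 13.45 [-1.05132694  0.09308762  0.20865066]
scene [326 172   8   9  39] [329.8 176.2] [-94. -92.  90.]
scene [335 216   5   5  19] [337.1 217.8] [ 34. -84.  58.]
scene -0.1 [[377.2, 189.4], [378.8, 193.0], [380.2, 196.3]]
scene 0 [[379.2, 188.8], [380.7, 192.4], [382.1, 195.7]]
scene 0.1 [[381.0, 188.1], [382.5, 191.7], [383.9, 195.0]]
scene 0.3 [[384.6, 186.3], [386.1, 189.9], [387.5, 193.3]]
top [235 250   7   3  15] [237.3 250.7] [-102.  -93.   97.]
top -0.1 [[186.9, 237.4], [185.6, 237.6], [184.5, 237.8]]
top 0 [[184.8, 237.5], [183.6, 237.7], [182.4, 237.9]]
top 0.1 [[182.8, 237.8], [181.5, 238.0], [180.4, 238.2]]
top 0.3 [[178.8, 239.1], [177.6, 239.2], [176.5, 239.4]]
```

>>> {"name": "step_arm", "arguments": {
  "increments": [
    [[0.3,0,0],[0,-7,0]],
    [[0.3,0,0],[0,-6,0]],
    [[0.1,-0.2,-0.1],[0,0,0]],
    [[0.1,-0.2,-0.2],[0,0,0]],
    [[0.1,-0.2,-0.1],[0,0,0]],
    [[0.1,-0.2,-0.2],[0,0,0]],
    [[0.1,-0.2,-0.1],[0,0,0]],
    [[0.1,-0.2,-0.1],[0,0,0]],
    [[0,0,0],[0,0,0]],
    [[0,0,0],[0,0,0]]
  ]
}}

```text
clock: 14.55
tool_pos: [0.478, 0.2654, 0.0684]
eef_rot: [0.644, 0.735, 0.139, -0.161]
contact_force: [-1.0, -0.2, -0.3]
opening: 0.004
finger_force: 0.0
```

```bash
python3 look.py | head -4; python3 - <<'E'
from h import *
from scipy.spatial.transform import Rotation as Ro
s=r.get_state();print((RS.T@Ro.from_quat(s['eef_rot']).as_matrix()).round(3))
y,z=L(s['tool_pos'])[1:];z-=24; print('s',y*c25+z*s25,'n',z*c25-y*s25)
E
```

```text
[0.47795461 0.2654089  0.0683566 ] [-59.82167622  60.95739473  68.356604  ] [ 0.17  1.06 -0.91  2.01  1.09  0.39 -1.26] 14.55 [-1.00041721 -0.20243546 -0.34069904]
scene [326 172   8   9  39] [329.8 176.2] [-94. -92.  90.]
scene [335 216   5   5  16] [336.9 217.9] [ 33. -84.  59.]
scene -0.1 [[377.2, 189.4], [378.8, 193.0], [380.2, 196.3]]
[[-0.004  1.    -0.004]
 [ 0.909  0.005  0.416]
 [ 0.416 -0.002 -0.909]]
s 74.26230810655164 n 14.508156891912552
```

>>> {"name": "step_arm", "arguments": {
  "increments": [
    [[0,0.7,0.3],[0,0,0]],
    [[0,0.7,0.3],[0,0,0]],
    [[0,-1,2.2],[0,0,0]],
    [[0,-1,2.2],[0,0,0]],
    [[0,-0.5,2.5],[0,0,0]],
    [[0,0,3],[0,0,0]],
    [[-1,-3,1],[0,0,0]],
    [[-1,-4,1],[0,0,0]],
    [[-1,-4,0],[0,0,0]],
    [[-0.5,-4,0],[0,0,0]]
  ]
}}

```text
clock: 15.65
tool_pos: [0.4422, 0.1042, 0.1944]
eef_rot: [0.643, 0.736, 0.14, -0.16]
contact_force: [0.6, -0.4, -0.5]
opening: 0.001
finger_force: 0.0
```

```bash
python3 look.py c7.png
```

```text
[0.44220114 0.10415423 0.19437381] [-115.66659468  -94.486242    194.37381375] [ 0.67  0.94 -1.29  2.09  0.78  0.7  -0.86] 15.65 [ 0.6149223 -0.3784385 -0.5045834]
scene [326 172   8   9  36] [329.8 176.1] [-95. -92.  90.]
scene [379 188   7   9  35] [381.9 191.9] [-50.  43.  74.]
scene [335 216   6   5  16] [336.9 218. ] [ 34. -84.  59.]
scene -0.1 [[377.2, 189.4], [378.8, 193.0], [380.2, 196.3]]
scene 0 [[379.2, 188.8], [380.7, 192.4], [382.1, 195.7]]
scene 0.1 [[381.0, 188.1], [382.5, 191.7], [383.9, 195.0]]
scene 0.3 [[384.6, 186.3], [386.1, 189.9], [387.5, 193.3]]
top [229 197   3   4  10] [230.2 198.5] [ 32. -84.  61.]
top [182 237   4   3  10] [183.5 238.2] [-57.  38.  81.]
top -0.1 [[186.9, 237.4], [185.6, 237.6], [184.5, 237.8]]
top 0 [[184.8, 237.5], [183.6, 237.7], [182.4, 237.9]]
top 0.1 [[182.8, 237.8], [181.5, 238.0], [180.4, 238.2]]
top 0.3 [[178.8, 239.1], [177.6, 239.2], [176.5, 239.4]]
```

View pics/c7.png

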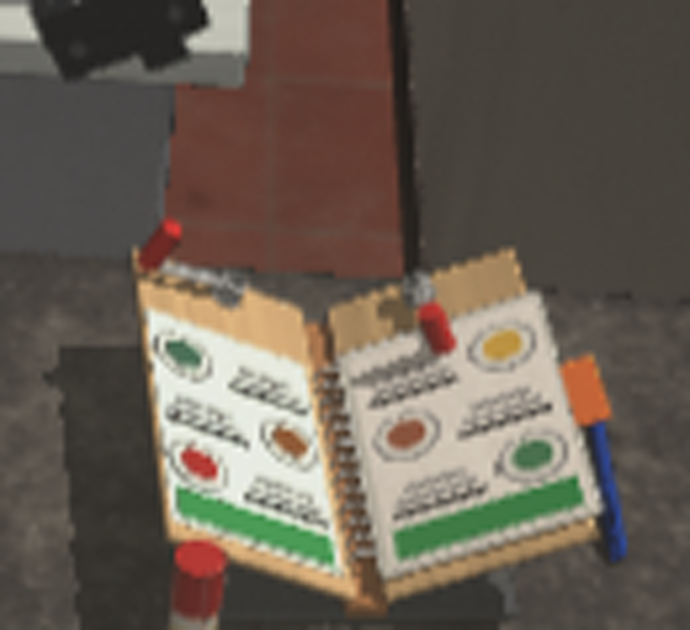

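The left keeper is in over the green leaf, with its peg at crop (436,328). Finger geometry and both views put it at about 0.06 rad, so I'll nudge it the last 3 mm.

>>> {"name": "step_arm", "arguments": {
  "increments": [
    [[0.5,4,0],[0,0,0]],
    [[1,4,0],[0,0,0]],
    [[1,4,-1],[0,0,0]],
    [[1,3,-1],[0,0,0]],
    [[0,0,-3],[0,0,0]],
    [[0,0.5,-2.5],[0,0,0]],
    [[0,1,-2.2],[0,0,0]],
    [[0,1,-2.2],[0,0,0]],
    [[0,0,0],[0,0,0]],
    [[0,0,0],[0,0,0]]
  ]
}}

```text
clock: 16.75
tool_pos: [0.4776, 0.281, 0.0753]
eef_rot: [0.643, 0.735, 0.14, -0.161]
contact_force: [0.5, 0.5, 0.7]
opening: 0.006
finger_force: 0.0
```

```bash
cat > sn.py <<'E'
from h import *
s=r.get_state(); print(s['tool_pos'],L(s['tool_pos']),s['contact_force'])
y,z=L(s['tool_pos'])[1:];z-=24; print('s',y*c25+z*s25,'n',z*c25-y*s25)
E
python3 sn.py
```

```text
[0.47760871 0.28104422 0.07525752] [-58.18893098  76.51107126  75.25751748] [0.4835339  0.45862894 0.7466362 ]
s 91.00494261705099 n 14.120111297960634
```

>>> {"name": "step_arm", "arguments": {
  "increments": [
    [[0,-0.3,-0.1],[0,0,0]],
    [[0,-0.3,-0.1],[0,0,0]],
    [[0,-0.2,-0.1],[0,0,0]],
    [[0.1,-0.2,-0.1],[0,0,0]],
    [[0,-0.2,-0.1],[0,0,0]],
    [[0,-0.2,-0.1],[0,0,0]],
    [[0,-0.2,-0.1],[0,0,0]],
    [[0.1,-0.18,-0.1],[0,0,0]],
    [[0,0,0],[0,0,0]],
    [[0,0,0],[0,0,0]]
  ]
}}

```text
clock: 17.75
tool_pos: [0.48, 0.2618, 0.0665]
eef_rot: [0.644, 0.735, 0.14, -0.161]
contact_force: [0.1, 0.2, 0.5]
opening: 0.003
finger_force: 0.0
```

```bash
python3 sn.py
```

```text
[0.48001938 0.26181945 0.06646914] [-58.22706181  57.13579283  66.46913998] [0.0733757  0.23959053 0.46247915]
s 69.73084807797774 n 14.34348282053459
```

>>> {"name": "step_arm", "arguments": {
  "increments": [
    [[0,0.7,0.3],[0,0,0]],
    [[0,0.7,0.3],[0,0,0]],
    [[0,-1,2.2],[0,0,0]],
    [[0,-1,2.2],[0,0,0]],
    [[0,-0.5,2.5],[0,0,0]],
    [[0,0,3],[0,0,0]],
    [[-1,-3,1],[0,0,0]],
    [[-1,-4,1],[0,0,0]],
    [[-1,-4,0],[0,0,0]],
    [[-0.5,-4,0],[0,0,0]]
  ]
}}

```text
clock: 18.75
tool_pos: [0.4443, 0.1004, 0.1924]
eef_rot: [0.643, 0.736, 0.14, -0.16]
contact_force: [1.3, -0.6, 0.6]
opening: 0.003
finger_force: 0.0
```

```bash
python3 look.py
```

```text
[0.44425239 0.10041678 0.1923872 ] [-114.10410232  -98.45294641  192.38720294] [ 0.67  0.94 -1.28  2.09  0.77  0.7  -0.85] 18.75 [ 1.29653838 -0.59351562  0.63767742]
scene [326 172   8   9  36] [329.8 176.1] [-94. -92.  91.]
scene [377 189   7   8  32] [380.2 192.2] [-50.  39.  71.]
scene [335 216   6   5  18] [337.2 218.1] [ 34. -84.  59.]
scene -0.1 [[377.2, 189.4], [378.8, 193.0], [380.2, 196.3]]
scene 0 [[379.2, 188.8], [380.7, 192.4], [382.1, 195.7]]
scene 0.1 [[381.0, 188.1], [382.5, 191.7], [383.9, 195.0]]
scene 0.3 [[384.6, 186.3], [386.1, 189.9], [387.5, 193.3]]
top [229 197   3   4   9] [230.3 198.4] [ 33. -85.  61.]
top [184 237   4   3  11] [185.4 237.9] [-57.  35.  78.]
top -0.1 [[186.9, 237.4], [185.6, 237.6], [184.5, 237.8]]
top 0 [[184.8, 237.5], [183.6, 237.7], [182.4, 237.9]]
top 0.1 [[182.8, 237.8], [181.5, 238.0], [180.4, 238.2]]
top 0.3 [[178.8, 239.1], [177.6, 239.2], [176.5, 239.4]]
```

```bash
python3 -c "from h import *;print(r.finish_job())"
```

```text
the job is handed in; nothing more can be done
None
```

I handed the job in at about 19 s: the right keeper is out clear of the leaf, the leaf lies green side up on the left half, and the left keeper is in over it, within about 0.04 rad of straight by both cameras; the verdict was not shown to me.

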